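# Lever up a stone fragment and shim it level

## Robot

A 7-joint arm with a two-finger parallel gripper is mounted at the origin on the work surface. World frame = base frame: x ahead of the robot, y to its left, z up, the work surface at z = 0. Lengths are in m, angles in rad, forces in N, time in s.
With the tool pointing down it reaches from about 0.425 to 0.925 m from the base axis. Payload 6.8 kg.
Tool frame: the origin (TCP) lies at the very end of the fingers, on their centre line; the grasp point (between the pads) lies 19 mm behind it (r.tcp_to_grasp is the distance from the TCP to the grasp point, in m); z points along the fingers, y is the line along which they close (so a half turn about z gives the same grasp; the last joint's range is limited). The gripper opens to 85 mm and grips with 20 to 120 N. Pads are 22 mm wide; open, the fingers measure 114 mm over their backs; the gripper's body (76 mm by 85 mm) begins 54 mm behind the grasp point. The pads swing forward as they close: fully open they stand 13 mm farther back than shut.
Start: joints at [1.058, 0.477, 0.022, 1.555, -0.011, 1.109, -0.083], TCP at [0.266, -0.62, 0.231] pointing down, gripper open.
Joint ranges: [-2.96, 2.96], [-0.34, 2.1], [-1.41, 1.46], [0.24, 2.44], [-1.37, 4.51], [0.17, 1.92], [-2.96, 2.96]. Speed limits (rad/s): [2.39, 2.39, 3.14, 3.14, 3.14, 3.14, 3.14].

## Interface

Orientations are given as a rotation vector (axis times angle).
In Python, from bench import r gives the robot as it stands.
- The arm moves only by the tool step_arm, never from a script. Its argument "moves" is a list of rows, each a list of 7 numbers: the shift along the tool's x, y, z in mm, then the turn, a rotation vector about the tool's x, y, z in rad, then the finger opening in mm, from 0 to 85.4. A call has 1 to 8 rows; each row is the pose to reach, as a shift and turn from the pose commanded when the call began, along the tool's axes at that moment; what a row does not reach only later rows make up. A row lasts 1/10 s, in which the tool goes at most 50 mm and 8.59 degrees, less where a joint would pass 70% of its speed; a pose out of reach is approached as far as the arm can. A call with a gripper value outside its range is refused whole. The fingers move at their own pace and stop on an object; "grip_force" is the grip in N (left out, the last holds). Time passes only in rows, so rows that repeat a pose let the fingers close. It gives the time, the measured TCP pose, the force, the opening and the grip force at its end, in the units of the state.
- r.get_obs(): the state, without advancing time (a new reading comes with each control period).
- r.grab_frame(name): name is "side" or "top" or "wrist"; returns a dict with "image" (420x560x3 uint8, red, green, blue), "depth" (420x560 float32, m along the optical axis (not along the pixel's ray), 0 where there is no reading), "mtx" (3x3 intrinsics, pixels), "rvec" (rotation vector, rad) and "tvec" (3), from world to camera coordinates, as OpenCV has them. Camera axes: x right, y down, z forward; pixel columns grow to the right and rows downward; lengths in m; the calibration is good to about 2 mm. A picture is of the moment at which its call begins.
- r.hand_in(): hands the job in; it is judged then, once.
The state is a dict: "clock": time; "joints": joint angles; "qvel": joint speeds; "tau": joint torques, N m; "tcp_pos": TCP position; "orientation": TCP orientation; "contact_force": force on the tool from outside, world axes, zero at the start; "moment": the same for the moment, N m; "grip_width": finger opening in m; "gripper_force": force on a finger pad.
Only numpy, scipy, OpenCV 4.12 (cv2) and the standard library are available. Lean on these libraries where they do the work, as an engineer would, in place of code of your own. Each camera call takes 0.05 s, during which the arm holds its last target. There are 200 camera calls.

## Task

The stone fragment sits tilted on its cradle: lay the red-handled pry bar over the blue fulcrum block, lever up the stone's low edge, and catch the bar's bare tail under the orange keeper so that it stays up by itself. Slide the green shim along the top of the low bearer, from the robot's side, until its tip is past the middle of the stone. Then free the bar, let the stone down level on the shim, and draw the bar out clear of the stone and leave it lying, without shifting the stone off its place or disturbing the amber bottle and the jar.

Things in the scene. Friction and masses are not known exactly. Their poses are not given: they have to be found in the camera images.
- cradle: fixed dark wooden board, 10 mm thick, on the table; it carries bearers, fulcrum and keeper. Origin on the table top; x sideways, y from the keeper end to the stone end, z up; turned at most 0.2 rad from the world. Board 60 mm wide below the lever, 130 mm (x -65 to 65) below the stone; 12 mm end stop at y 253 to 265, up to z 80. Free space at x below -65 beside the stone
- fulcrum (a point): middle of the highest line of the fulcrum: a round steel rod (diameter 20, 60 mm long along the cradle's x) on a blue block, 26 mm wide in y; 50 mm above the table, at x 0, y 9 mm in the cradle's frame; axes as the cradle's
- bearer (a point): middle of the top of the low bearer (light wood, 110 mm long in x, 24 mm wide), 48 mm above the table, at x 0, y 115 mm in the cradle's frame; axes as the cradle's. The high bearer (20 mm wide, top at 56 mm) is at y 227; the stone's middle rests near x 0, y 160. With the bar caught, the gap over the low bearer is about 13 mm
- keeper: the fixed orange keeper; its frame is the cradle's shifted to y -216 mm. A lip at x 16 to 56, 20 mm wide in y, z 48 to 58, carried by a post at x 56 to 72; open towards -x
- keeper_catch (a point): middle of the underside of the keeper's lip, 48 mm above the table, at x 36, y -216 mm in the cradle's frame; axes as the cradle's. The bar's tail is pressed down with the bar near x 0, swung 30 to 36 mm to +x under the lip and let go; the stone's weight holds it up against the lip, the bar sloping 0.06 rad down to the tail
- stone: loose sandstone figure, 2.2 to 3.1 kg; base 90 (x) x 170 (y) x 48 mm, in all 144 mm high, figure at least 12 mm in from the base's long sides. Origin in the middle of the underside, axes as the cradle's. It starts tilted 0.07 rad about x, low towards the fulcrum. Lifting takes about 5 to 9 N at the bar's handle
- stone_front (a point): middle of the stone's lower edge nearest the fulcrum (y -85 mm in the stone's frame), which starts about 46 mm above the table and overhangs the low bearer's side by about 28 mm; axes as the stone's
- bar_balance (a point): point on the loose pry bar's sleeve near its centre of mass (x -15, z 12 mm), to carry it by. Bar frame: x to the toe, z up, zero at the middle of the underside. Steel, 0.5 kg, x -165 to 165, 20 wide, 12 thick; toe (x 101 to 165) 8 thick, underside flush; red sleeve x -115 to 20, 22 wide, 24 high (z 0 to 24). It starts flat on the table
- bar_handle (a point): point on the bar's sleeve to lever by (x -95, z 12 mm in the bar's frame); axes as the bar's. With the bar's x 80 mm on the fulcrum the toe's tip is about 19 mm under the stone; toe against the resting stone, the bar slopes about 0.2 rad, tail high, and keeps that place when let go
- bar_toe (a point): tip of the bar's toe (x 165, z 4 mm in the bar's frame); axes as the bar's
- bar_tail (a point): the part of the bare steel tail (x -165 to -115, 20 wide, 12 thick) that goes under the keeper: x -145, z 6 mm in the bar's frame; axes as the bar's
- shim_tab (a point): centre of the grip tab of the loose green plastic shim (40 g): a flat plate 110 mm long (x), 20 wide, 8 thick, with a tab 20 x 20 mm on its -x end, rising to 34 mm above the underside. The point is 20 mm above the underside and 100 mm from the tip; axes x to the tip, z up. In use its x points along the cradle's +x
- shim_tip (a point): middle of the shim's end without tab, half-way up its 8 mm thickness; axes as the shim's
- bottle: amber bottle, 56 mm diameter, 140 mm high, origin under its middle; leave it alone
- jar: glass jar with blue lid, 60 mm diameter, 75 mm high, origin under its middle; leave it alone

How it is judged:
By the outcome, as a careful person would: the job done as asked, in the order asked, and still so for the second after the job is handed in, with the robot touching nothing.
It also fails if it takes over 72 s, if anything falls off the work surface, if the arm or the gripper's body presses on something with over 40 N, if the wrist force passes 120 N, or if a joint passes its speed limit or range.

## Working session

There is one attempt and no reset: what is moved stays moved. The work goes in short steps, Python scripts to look and compute and a tool call to move; the robot and the scene stay as the last step left them, time stands still between calls to the robot, and variables do not carry over. Pictures are saved under pics/ and viewed, at most 10 in all, crops included, and the job is handed in when it is done.

Besides the shell and the picture viewer there is one more tool, called after "Call:" as name(argument=value, ...), one argument or row to a line, values as JSON. step_arm: Moves the arm, as the interface text tells. Its arguments: {"type":"object","properties":{"moves":{"type":"array","items":{"type":"array","items":{"type":"number"}}},"grip_force":{"type":"number"}},"required":["moves"]}

```bash
ls; mkdir -p pics; python3 - <<'E'
from bench import r
import cv2,numpy as np
for n in ("top","side"):
    f=r.grab_frame(n); cv2.imwrite(f"pics/{n}0.png",f["image"][:,:,::-1]); np.savez(f"{n}0.npz",**f)
    print(n,f["mtx"].tolist(),f["rvec"],f["tvec"])
print(r.get_obs(), r.tcp_to_grasp)
E
```

```text
pics
top [[537.7436207097259, 0.0, 269.17914199118155], [0.0, 537.7436207097259, 209.8790119209903], [0.0, 0.0, 1.0]] [ 2.16154783 -2.21543037  0.07149601] [0.05169824 0.47117239 1.60882745]
side [[473.69618533209683, 0.0, 282.8281066206835], [0.0, 473.69618533209683, 211.40793237279644], [0.0, 0.0, 1.0]] [ 1.03239916 -2.52759373  0.91283886] [0.38858072 0.26125293 1.15407972]
{'clock': 0.1, 'joints': array([ 1.0579041 ,  0.47771601,  0.02233259,  1.55631991, -0.01149515,
        1.10929578, -0.08311815]), 'qvel': array([ 0.00050259, -0.00130426,  0.00043727, -0.00305549, -0.00208916,
        0.00050504, -0.00085272]), 'tau': array([ 4.85373224e-03, -5.97755814e+01,  1.61396764e+00, -2.81951022e+01,
        1.28952228e-02,  5.04962954e-03,  2.85437397e-05]), 'tcp_pos': array([ 0.26562618, -0.61997643,  0.23043749]), 'orientation': array([-3.07594236e+00, -6.31222640e-01,  6.85987697e-04]), 'contact_force': array([-0.36105268,  0.81176228, -0.15096573]), 'moment': array([-0.00330887, -0.00538175, -0.03378221]), 'gripper_force': 0.0, 'grip_width': 0.08547901919553186} 0.0187
```

View pics/top0.png

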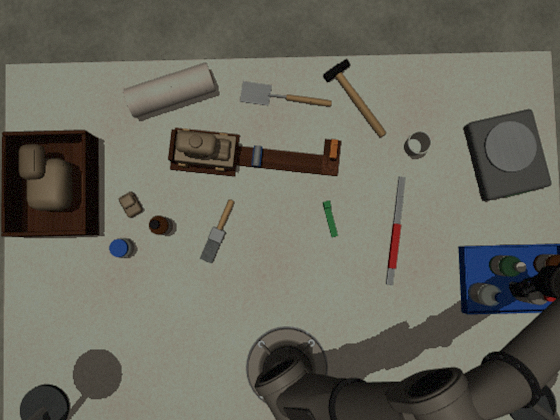

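View pics/side0.png

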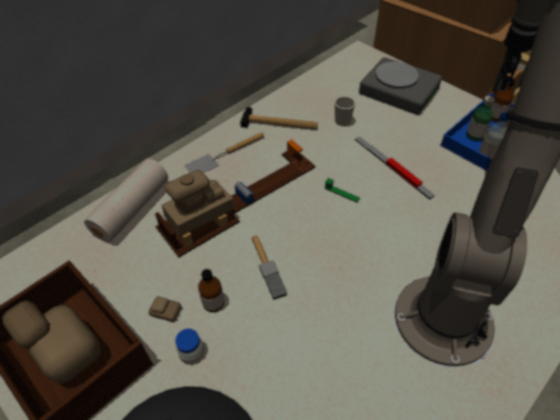

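The top view shows the stone on its cradle at (205,148), the fulcrum at (257,156) and the keeper at (333,150). The pry bar's toe is at (401,178) and its tail at (390,284). The shim's tab is at (327,204) and its tip at (335,236). The side view agrees. Next I'll turn these into positions.

```bash
cat > h.py <<'E'
import numpy as np,cv2
from scipy.spatial.transform import Rotation as R
def cloud(f):
    K,d=f["mtx"],f["depth"]; v,u=np.indices(d.shape)
    c=np.stack([(u-K[0,2])/K[0,0]*d,(v-K[1,2])/K[1,1]*d,d],-1)
    P=(c-np.asarray(f["tvec"]).ravel())@R.from_rotvec(np.ravel(f["rvec"])).as_matrix()
    P[d==0]=np.nan
    return P
def hsv(f): return cv2.cvtColor(f["image"],cv2.COLOR_RGB2HSV)
def pca(p):
    c=p.mean(0); _,_,V=np.linalg.svd(p-c,full_matrices=False); t=(p-c)@V[0]
    return c,V[0],t.min(),t.max()
def dock(obs=None):
    from bench import r
    o=r.get_obs(); return o["tcp_pos"],R.from_rotvec(o["orientation"])
def rel(target,rotvec_target=None):
    "shift in tool axes mm and turn rotvec"
    p,Q=dock(); s=Q.inv().apply(np.asarray(target)-p)*1000
    t=(Q.inv()*rotvec_target).as_rotvec() if rotvec_target is not None else np.zeros(3)
    return s.round(1),t.round(4)
def down(ang):
    "tool down, tool y (closing line) at world yaw ang"
    y=np.array([np.cos(ang),np.sin(ang),0]);z=np.array([0,0,-1.]);x=np.cross(y,z)
    return R.from_matrix(np.stack([x,y,z],1))
E
python3 - <<'E'
from h import *
for n in("top","side"):
    f=dict(np.load(n+"0.npz")); P=cloud(f); H=hsv(f)
    h,s,v=[H[...,i].astype(int) for i in range(3)]
    ok=np.isfinite(P[...,0])
    M={"red":((h<6)|(h>174))&(s>170)&(v>90),"green":(abs(h-65)<15)&(s>120)&(v>50),"orange":(h>5)&(h<16)&(s>170)&(v>110)}
    for k,m in M.items():
        nn,L,st,ce=cv2.connectedComponentsWithStats((m&ok).astype(np.uint8))
        for i in range(1,nn):
            if st[i,4]>15:
                p=P[L==i]; c,d,a,b=pca(p[:,:2]); print(n,k,ce[i].round(),st[i,4],"c",p.mean(0).round(4),"dir",d.round(3),"mid",(c+d*(a+b)/2).round(4),"len",round(b-a,4),"z",np.percentile(p[:,2],[5,50,95]).round(3))
f=dict(np.load("top0.npz"));P=cloud(f);
for u,v in((257,156),(257,150),(257,163),(300,152),(300,168),(327,203),(335,236),(205,145),(401,178),(390,284),(397,215),(160,225),(120,247)): print((u,v),P[v,u].round(4),f["image"][v,u])
E
```

```text
top red [394. 246.] 275 c [ 0.3554 -0.332   0.0234] dir [-0.988  0.157] mid [ 0.3556 -0.332 ] len 0.1303 z [0.017 0.023 0.03 ]
top red [551. 299.] 26 c [ 0.2038 -0.7113  0.1755] dir [0.012 1.   ] mid [ 0.2038 -0.7126] len 0.0215 z [0.172 0.176 0.179]
top green [330. 218.] 200 c [ 0.4421 -0.1421  0.0121] dir [-0.974 -0.228] mid [ 0.4408 -0.1424] len 0.1067 z [0.002 0.009 0.035]
top orange [334. 148.] 103 c [ 0.6479 -0.155   0.0585] dir [-0.988  0.152] mid [ 0.6481 -0.1551] len 0.0525 z [0.053 0.058 0.066]
side red [404. 171.] 195 c [ 0.3493 -0.3287  0.024 ] dir [-0.988  0.154] mid [ 0.3509 -0.3289] len 0.13 z [0.02  0.024 0.028]
side green [483. 114.] 83 c [ 0.2818 -0.6268  0.1112] dir [-0.904 -0.428] mid [ 0.2822 -0.6266] len 0.0396 z [0.102 0.11  0.122]
side green [329. 181.] 22 c [ 0.4805 -0.1296  0.0337] dir [-0.6  0.8] mid [ 0.4809 -0.13  ] len 0.0226 z [0.03  0.034 0.037]
side green [344. 194.] 119 c [ 0.431  -0.1426  0.0076] dir [-0.972 -0.235] mid [ 0.4317 -0.1424] len 0.0905 z [0.003 0.008 0.011]
side orange [294. 145.] 56 c [ 0.6455 -0.1528  0.0574] dir [-0.993  0.116] mid [ 0.6438 -0.1526] len 0.0489 z [0.054 0.057 0.061]
(257, 156) [0.632  0.0725 0.0469] [100 101  99]
(257, 150) [0.6496 0.072  0.0499] [105 107 103]
(257, 163) [0.61   0.0728 0.0532] [91 93 88]
(300, 152) [ 0.6468 -0.0581  0.0128] [101  96  80]
(300, 168) [ 0.5979 -0.0568  0.0114] [47 24 18]
(327, 203) [ 0.4874 -0.1331  0.0343] [46 97 57]
(335, 236) [ 0.3889 -0.1589 -0.0078] [69 89 66]
(205, 145) [0.6428 0.2109 0.1844] [114  98  80]
(401, 178) [ 0.5601 -0.3635  0.0087] [101 101  99]
(390, 284) [ 0.2402 -0.3187  0.0029] [94 94 90]
(397, 215) [ 0.4476 -0.3465  0.01  ] [105 104 101]
(160, 225) [0.4305 0.3495 0.118 ] [40 23  9]
(120, 247) [0.3714 0.4745 0.0757] [ 32  63 116]
```

```bash
python3 - <<'E'
from h import *
from bench import r
f=r.grab_frame("wrist"); p,Q=dock()
C=R.from_rotvec(np.ravel(f["rvec"])); cp=-C.inv().apply(np.ravel(f["tvec"]))
print("cam in tool",Q.inv().apply(cp-p).round(4)); print("cam axes in tool\n",(Q.inv()*C.inv()).as_matrix().round(3)); print(f["mtx"][0,0], "tool axes\n",Q.as_matrix().round(3))
T=down(-0.12)  # closing line along cradle x-> for bar along cradle y
for y in (-0.12,-0.12+np.pi): print(rel([0.58,0.0,0.42],down(y)))
for y in(1.415,1.415+np.pi): print("bar",rel([0.384,-0.335,0.12],down(y)))
E
```

```text
cam in tool [ 0.0685  0.0004 -0.1416]
cam axes in tool
 [[-0.    -0.965 -0.263]
 [ 1.    -0.    -0.   ]
 [ 0.    -0.263  0.965]]
312.3412674083269 tool axes
 [[ 0.919  0.394 -0.001]
 [ 0.394 -0.919  0.001]
 [-0.    -0.001 -1.   ]]
(array([ 533.1, -446.4, -188.9]), array([-1.300e-03, -6.000e-04, -1.046e+00]))
(array([ 533.1, -446.4, -188.9]), array([-7.0000e-04,  1.5000e-03,  2.0956e+00]))
bar (array([ 221.1, -215.2,  110.8]), array([-7.000e-04, -1.700e-03, -2.581e+00]))
bar (array([ 221.1, -215.2,  110.8]), array([-1.300e-03,  5.000e-04,  5.606e-01]))
```

```bash
python3 - <<'E'
from h import *
s,t=rel([0.62,0.05,0.30],down(-0.10)); print(s,s/2,t)
E
```

```text
[ 589.6 -476.4  -68.8] [ 294.8 -238.2  -34.4] [-1.300e-03 -6.000e-04 -1.066e+00]
```

Call:
step_arm(
  moves=[
    [295,-238,-35,0,0,0,85],
    [295,-238,-35,0,0,0,85],
    [295,-238,-35,0,0,0,85],
    [295,-238,-35,0,0,0,85],
    [295,-238,-35,0,0,0,85],
    [295,-238,-35,0,0,0,85],
    [295,-238,-35,0,0,0,85],
    [295,-238,-35,0,0,0,85],
  ],
)

```text
clock: 0.95
tcp_pos: [0.4451, -0.2814, 0.2667]
orientation: [-3.075, -0.638, -0.002]
contact_force: [0.2, -0.4, -0.6]
grip_width: 0.085
gripper_force: 0.0
```

Call:
step_arm(
  moves=[
    [295,-238,-35,0,0,-1.07,85],
    [295,-238,-35,0,0,-1.07,85],
    [295,-238,-35,0,0,-1.07,85],
    [295,-238,-35,0,0,-1.07,85],
    [295,-238,-35,0,0,-1.07,85],
    [295,-238,-35,0,0,-1.07,85],
    [295,-238,-35,0,0,-1.07,85],
    [295,-238,-35,0,0,-1.07,85],
  ],
)

```text
clock: 1.75
tcp_pos: [0.6215, 0.0539, 0.3014]
orientation: [-2.316, -2.121, -0.003]
contact_force: [0.2, -0.8, 0.4]
grip_width: 0.0847
gripper_force: 0.0
```

Call:
step_arm(
  moves=[
    [0,0,0,0,0,0,85],
    [0,0,0,0,0,0,85],
  ],
)

```text
clock: 1.95
tcp_pos: [0.6205, 0.0498, 0.3007]
orientation: [-2.324, -2.113, 0.001]
contact_force: [-0.2, -0.4, -0.3]
grip_width: 0.0852
gripper_force: 0.0
```

```bash
python3 - <<'E'
from h import *
from bench import r
f=r.grab_frame("wrist"); np.savez("w1.npz",**f); cv2.imwrite("pics/w1.png",f["image"][:,:,::-1]); o=r.get_obs(); print(o["tcp_pos"],o["joints"],o["clock"])
E
```

```text
[0.62035145 0.04837268 0.30072327] [ 0.17735869  0.37698116 -0.47513028  1.5779321   0.18017921  1.23165122
 -0.42665896] 2.0
```

View pics/w1.png

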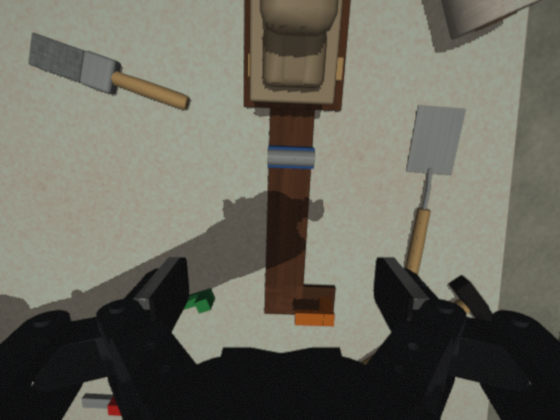

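The wrist view shows the rod from (268,157) to (314,157), the narrow board from (268,110) down to (302,312), the orange lip at (314,319) and the stone's front edge near row 103. Next I'll fit the cradle's pose.

```bash
python3 - <<'E'
from h import *
f=dict(np.load("w1.npz")); P=cloud(f); H=hsv(f); h,s,v=[H[...,i].astype(int) for i in range(3)]
# board edges by color
ed=[[],[]]
for row in range(175,285,2):
    im=f["image"][row,230:340].astype(int); m=(s[row,230:340]>110)&(v[row,230:340]<110)
    c=np.where(m)[0]
    if len(c)<20: continue
    for k,u in enumerate((c[0]+230-.5,c[-1]+230+.5)):
        K=f["mtx"]; Rm=R.from_rotvec(np.ravel(f["rvec"])); o=-Rm.inv().apply(np.ravel(f["tvec"]))
        d=Rm.inv().apply([(u-K[0,2])/K[0,0],(row-K[1,2])/K[1,1],1]); ed[k].append((o+d*(0.010-o[2])/d[2])[:2])
for e in ed:
    e=np.array(e); a=np.polyfit(e[:,1],e[:,0],1); res=e[:,0]-np.polyval(a,e[:,1]); k=abs(res)<.004; a=np.polyfit(e[k,1],e[k,0],1)
    print("edge yaw",-np.arctan(a[0]),"x at y=0",a[1],"n",k.sum(),len(e),"rms",res[k].std(),"x@.07",np.polyval(a,.07))
reg=np.zeros(s.shape,bool); reg[140:175,255:330]=1
m=reg&(P[...,2]>.036); p=P[m]; print("rod n",m.sum(),"z",np.percentile(p[:,2],[5,50,99]))
(cx,cy),(w,hh),an=cv2.minAreaRect((p[:,:2]*1000).astype(np.float32)); print("rod rect",cx,cy,w,hh,an)
t=p[p[:,2]>.046]; c,d,a,b=pca(t[:,:2]); print("rod top",(c+d*(a+b)/2),d,b-a,"n",len(t))
m=np.zeros(s.shape,bool); m[300:335,285:345]=1; m&=(h>4)&(h<17)&(s>150)&(v>80); p=P[m]
k=(p[:,2]>.045)&(p[:,2]<.065)
p=p[k]; print("lip z",np.percentile(p[:,2],[5,50,95])); print("lip rect",cv2.minAreaRect((p[:,:2]*1000).astype(np.float32)))
# stone front edge
m=np.zeros(s.shape,bool); m[60:130,240:350]=1; p=P[m]; q=p[(p[:,2]>.07)&(p[:,2]<.11)]
print("stone base top rect",cv2.minAreaRect((q[:,:2]*1000).astype(np.float32)), np.percentile(q[:,2],[5,50,95]))
# depth noise on table
print("table z",np.nanmean(P[200:220,360:400,2]),np.nanstd(P[200:220,360:400,2]))
E
```

```text
edge yaw -0.1315359007699891 x at y=0 0.5989785162326958 n 55 55 rms 0.0007650955488348117 x@.07 0.6082395012345071
edge yaw -0.13621827493609337 x at y=0 0.6555903680313627 n 55 55 rms 0.0004891956932697188 x@.07 0.66518506535891
rod n 996 z [0.04025807 0.04648107 0.05023566]
rod rect 636.641357421875 74.58592224121094 26.129884719848633 59.79741287231445 82.29412841796875
rod top [0.63690425 0.07478004] [ 0.99187591 -0.12720923] 0.05924206893064752 n 542
lip z [0.05584786 0.05691167 0.05818127]
lip rect ((650.1912231445312, -154.24887084960938), (20.871891021728516, 54.416893005371094), 84.38258361816406)
stone base top rect ((644.2320556640625, 158.46041870117188), (41.61329650878906, 89.86973571777344), 82.45516204833984) [0.09164337 0.09376297 0.09611844]
table z -0.0008488093357884707 0.0007771311481479621
```

```bash
cat >> h.py <<'E'
PSI=-0.132
EX=np.array([np.cos(PSI),np.sin(PSI),0]);EY=np.array([-np.sin(PSI),np.cos(PSI),0]);EZ=np.array([0,0,1.])
O=np.array([0.6370,0.0747,0])-0.009*EY
def W(x,y,z): return O+(x*EX+y*EY)/1000+EZ*z/1000
def cr(p): d=np.asarray(p)-O; return np.array([d@EX,d@EY,d[2]])*1000
E
python3 - <<'E'
from h import *
s,t=rel([0.384,-0.335,0.15],down(1.415+np.pi)); print(s,s/2,t)
E
```

```text
[-404.3 -197.9  151.3] [-202.15  -98.95   75.65] [1.0000e-04 1.6000e-03 1.6295e+00]
```

Call:
step_arm(
  moves=[
    [-404,-198,150,0,0,1.63,85],
    [-404,-198,150,0,0,1.63,85],
    [-404,-198,150,0,0,1.63,85],
    [-404,-198,150,0,0,1.63,85],
    [-404,-198,150,0,0,1.63,85],
    [-404,-198,150,0,0,1.63,85],
    [-404,-198,150,0,0,1.63,85],
    [-404,-198,150,0,0,1.63,85],
  ],
)

```text
clock: 2.8
tcp_pos: [0.419, -0.2766, 0.1747]
orientation: [3.113, 0.415, 0.0]
contact_force: [1.3, 0.0, 0.4]
grip_width: 0.0851
gripper_force: 0.0
```

Call:
step_arm(
  moves=[
    [0,0,0,0,0,0,85],
    [0,0,0,0,0,0,85],
  ],
)

```text
clock: 3.0
tcp_pos: [0.4196, -0.2757, 0.1746]
orientation: [-3.113, -0.422, 0.002]
contact_force: [0.1, 0.5, 0.9]
grip_width: 0.0853
gripper_force: 0.0
```

```bash
python3 - <<'E'
from h import *
s,t=rel([0.384,-0.335,0.13],down(1.415+np.pi)); print(s,t)
E
```

```text
[-50.1  47.7  44.6] [0.     0.0011 0.4256]
```

Call:
step_arm(
  moves=[
    [-50,48,45,0,0,0.426,85],
    [-50,48,45,0,0,0.426,85],
    [-50,48,45,0,0,0.426,85],
    [-50,48,45,0,0,0.426,85],
    [-50,48,45,0,0,0.426,85],
    [-50,48,45,0,0,0.426,85],
  ],
)

```text
clock: 3.6
tcp_pos: [0.3879, -0.3327, 0.1305]
orientation: [3.133, -0.23, 0.002]
contact_force: [0.1, -1.0, 0.4]
grip_width: 0.0849
gripper_force: 0.0
```

```bash
python3 - <<'E'
from h import *
from bench import r
f=r.grab_frame("wrist"); P=cloud(f); H=hsv(f); h,s,v=[H[...,i].astype(int) for i in range(3)]
cv2.imwrite("pics/w2.png",f["image"][:,:,::-1])
m=((h<7)|(h>173))&(s>150)&(v>60); p=P[m]; q=p[(p[:,2]>.018)&(p[:,2]<.03)]
print(len(q),cv2.minAreaRect((q[:,:2]*1000).astype(np.float32)),np.percentile(q[:,2],[5,50,95]))
c,d,a,b=pca(q[:,:2]); print(c,d,a,b); yaw=np.arctan(d[1]/d[0]); d=np.array([np.cos(yaw),np.sin(yaw)])
t=q[:,:2]@d; print("sleeve toe end",t.max(),"tail end",t.min(),"yaw",yaw)
n=np.array([-d[1],d[0]]); w=q[:,:2]@n; print("width",w.max()-w.min())
bal=d*(t.max()-.035)+n*(w.max()+w.min())/2; print("balance",bal)
for b in (bal,): print(rel([b[0],b[1],0.001],down(yaw+np.pi/2+np.pi)))
print(r.get_obs()["tcp_pos"])
E
```

```text
3561 ((357.90545654296875, -333.175048828125), (21.276796340942383, 133.78021240234375), 81.04143524169922) [0.02172226 0.02283558 0.02396074]
[ 0.362515   -0.33380918] [-0.98706157  0.16034169] -0.0621986187322257 0.07157541902674495
sleeve toe end 0.47354677614669616 tail end 0.3397727383877255 yaw -0.16103681384155505
width 0.021380515736345584
balance [ 0.38937037 -0.33811699]
(array([  2.2,   5. , 129.4]), array([ 0.0001, -0.0014,  0.0138]))
[ 0.38776873 -0.33283956  0.13042313]
```

View pics/w2.png

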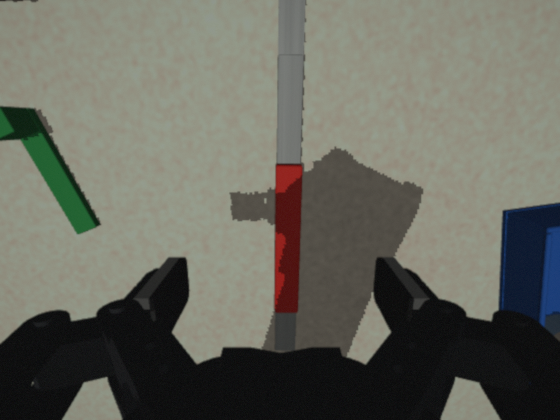

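The bar's sleeve runs from (289,164) to (286,312), centred between the fingers. I'll go down and grip it.

Call:
step_arm(
  moves=[
    [2,5,50,0,0,0.014,60],
    [2,5,95,0,0,0.014,45],
    [2,5,120,0,0,0.014,40],
    [2,5,127,0,0,0.014,40],
    [2,5,127,0,0,0.014,36],
    [2,5,127,0,0,0.014,30],
    [2,5,127,0,0,0.014,18],
    [2,5,127,0,0,0.014,10],
  ],
  grip_force=90,
)

```text
clock: 4.45
tcp_pos: [0.3892, -0.3394, 0.0048]
orientation: [3.129, -0.258, 0.005]
contact_force: [-0.7, 1.5, 5.3]
grip_width: 0.0199
gripper_force: 88.8
```

Call:
step_arm(
  moves=[
    [0,0,0,0,0,0,10],
    [0,0,0,0,0,0,10],
    [0,0,0,0,0,0,10],
  ],
)

```text
clock: 4.75
tcp_pos: [0.3892, -0.3394, 0.0048]
orientation: [3.129, -0.258, 0.005]
contact_force: [0.1, 1.4, 5.8]
grip_width: 0.0203
gripper_force: 88.9
```

```bash
python3 - <<'E'
from h import *
p,Q=dock(); print(p,Q.as_matrix().round(4))
E
```

```text
[ 0.38922038 -0.33939156  0.00478147] [[ 0.9865 -0.1639  0.0028]
 [-0.1639 -0.9865 -0.0018]
 [ 0.003   0.0013 -1.    ]]
```

```bash
cat >> h.py <<'E'
def bar(xb,tcpx,tcpz,th,pos,dyaw=0.0,offy=0.0):
    """TCP pose so that bar underside point xb (mm) sits at cradle pos (mm), slope th (tail high), yaw dyaw (about +z, tail to +x positive); TCP at bar (tcpx,offy,tcpz)"""
    yx=EY*np.cos(dyaw)-EX*np.sin(dyaw)
    bx=yx*np.cos(th)-EZ*np.sin(th); bz=yx*np.sin(th)+EZ*np.cos(th)
    T=R.from_matrix(np.stack([bx,-np.cross(bz,bx),-bz],1))
    p=W(*pos)+((tcpx-xb)*bx+tcpz*bz)/1000
    return p,T
E
python3 - <<'E'
from h import *
for pos,th in(((0,-30,110),0.0),((0,-30,110),0.26)):
    p,T=bar(80,-15,4.8,th,pos); print(p,rel(p,T))
E
```

```text
[ 0.61936332 -0.05813429  0.1148    ] (array([ 181.3, -315. , -109.9]), array([ 3.4000e-03, -1.3000e-03, -1.6034e+00]))
[ 0.61994598 -0.05374586  0.13906132] (array([ 181.2, -319.4, -134.1]), array([-0.2049, -0.203 , -1.594 ]))
```

Call:
step_arm(
  moves=[
    [0,0,-25,0,0,0,10],
    [0,0,-60,0,0,0,10],
    [0,0,-105,0,0,-0.05,10],
    [15,-35,-110,0,0,-0.15,10],
    [35,-70,-110,0,0,-0.28,10],
    [60,-105,-110,0,0,-0.41,10],
    [85,-140,-110,0,0,-0.55,10],
    [105,-175,-110,0,0,-0.68,10],
  ],
)

```text
clock: 5.55
tcp_pos: [0.5216, -0.1821, 0.1138]
orientation: [3.035, 0.808, 0.002]
contact_force: [-0.2, 0.0, -5.1]
grip_width: 0.0202
gripper_force: 89.4
```

Call:
step_arm(
  moves=[
    [0,0,0,0,0,0,10],
  ],
)

```text
clock: 5.65
tcp_pos: [0.5248, -0.1767, 0.114]
orientation: [-3.031, -0.818, -0.009]
contact_force: [0.7, 0.2, -4.8]
grip_width: 0.0199
gripper_force: 89.5
```

```bash
python3 - <<'E'
from h import *
p,T=bar(80,-15,4.8,0,(0,-30,110)); print(p,rel(p,T))
E
```

```text
[ 0.61936332 -0.05813429  0.1148    ] (array([ 1.414e+02, -5.490e+01,  1.000e-01]), array([ 0.0025, -0.0056, -0.9117]))
```

Call:
step_arm(
  moves=[
    [18,-7,-5,0,0,-0.11,10],
    [36,-14,-10,0,0,-0.23,10],
    [54,-21,-15,0,0,-0.35,10],
    [72,-28,-20,0,0,-0.46,10],
    [90,-35,-24,0,0,-0.58,10],
    [108,-42,-24,0,0,-0.69,10],
    [126,-49,-24,0,0,-0.81,10],
    [141,-55,-24,0,0,-0.912,10],
  ],
)

```text
clock: 6.45
tcp_pos: [0.6159, -0.0656, 0.1373]
orientation: [2.371, 2.061, -0.0]
contact_force: [0.8, -0.3, -5.4]
grip_width: 0.02
gripper_force: 89.4
```

Call:
step_arm(
  moves=[
    [0,0,0,0,0,0,10],
    [0,0,0,0,0,0,10],
  ],
)

```text
clock: 6.65
tcp_pos: [0.6152, -0.0667, 0.1368]
orientation: [2.378, 2.053, -0.002]
contact_force: [0.0, -0.7, -4.9]
grip_width: 0.0201
gripper_force: 89.5
```

```bash
python3 - <<'E'
from h import *
from bench import r
f=r.grab_frame("wrist"); P=cloud(f); H=hsv(f); h,s,v=[H[...,i].astype(int) for i in range(3)]
cv2.imwrite("pics/w3.png",f["image"][:,:,::-1])
p,Q=dock(); print(p,r.get_obs()["joints"])
# bar points: toward toe, in tool frame
q=Q.inv().apply((P.reshape(-1,3)-p))*1000
ok=np.isfinite(q[:,0])&(abs(q[:,1])<14)&(q[:,0]>45)&(q[:,0]<185)&(q[:,2]>-25)&(q[:,2]<25); q=q[ok]
for a in range(50,185,15):
    k=(q[:,0]>=a)&(q[:,0]<a+15)
    if k.sum()>5: print(a,k.sum(),"y",q[k,1].min().round(1),q[k,1].max().round(1),"z",np.median(q[k,2]).round(1))
print("max x",q[:,0].max())
for pos,th in(((0,-26,64),0.27),((0,-26,53),0.27),((0,9,53),0.27)):
    pp,T=bar(80,-15,4.8,th,pos); print(pp,rel(pp,T))
E
```

```text
[ 0.61500622 -0.06737589  0.13675408] [ 0.33078069  0.5235179  -0.43510073  1.75603182  0.26903763  0.9221636
 -0.36399778]
50 1634 y -8.7 11.3 z -6.2
65 1806 y -8.7 11.3 z -6.2
80 1987 y -8.8 11.2 z -6.2
95 2182 y -8.9 11.3 z -6.1
110 551 y -8.8 11.0 z -6.1
max x 114.11501632571078
[ 0.62051129 -0.04948809  0.09396559] (array([18.6,  2.9, 42.8]), array([-0.0029, -0.2687, -0.0146]))
[ 0.62051129 -0.04948809  0.08296559] (array([18.6,  2.9, 53.8]), array([-0.0029, -0.2687, -0.0146]))
[ 0.62511789 -0.01479256  0.08296559] (array([53.6,  2.4, 53.7]), array([-0.0029, -0.2687, -0.0146]))
```

View pics/w3.png

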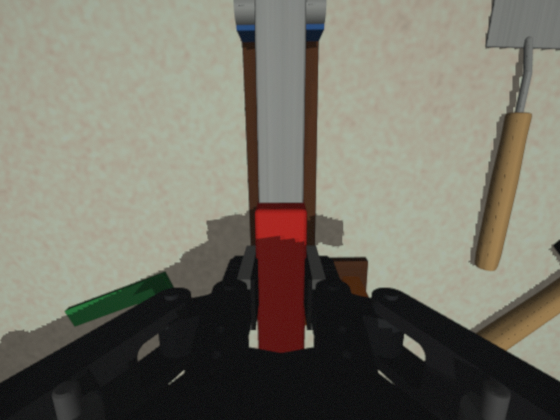

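The bar lies along the cradle and centred (sleeve at (281,205)–(281,350)), with the rod ahead of it at row 20. I'll tilt it and bring it down.

```bash
python3 - <<'E'
from h import *
pp,T=bar(80,-15,5.3,.27,(-1,-26,62)); print(pp,rel(pp,T))
E
```

```text
[ 0.61953755 -0.04922426  0.09244747] (array([18.7,  1.9, 44.3]), array([-0.0029, -0.2687, -0.0146]))
```

Call:
step_arm(
  moves=[
    [0,1,4,0,-0.1,-0.005,10],
    [4,1,10,0,-0.2,-0.01,10],
    [10,2,20,-0.003,-0.269,-0.015,10],
    [15,2,32,-0.003,-0.269,-0.015,10],
    [19,2,40,-0.003,-0.269,-0.015,10],
    [19,2,44,-0.003,-0.269,-0.015,10],
    [19,2,44,-0.003,-0.269,-0.015,10],
    [19,2,44,-0.003,-0.269,-0.015,10],
  ],
)

```text
clock: 7.5
tcp_pos: [0.6207, -0.0494, 0.0931]
orientation: [2.218, 1.943, -0.299]
contact_force: [-0.6, -1.0, -4.8]
grip_width: 0.0204
gripper_force: 89.5
```

```bash
python3 - <<'E'
from h import *
from bench import r
f=r.grab_frame("side"); P=cloud(f); np.savez("s2.npz",**f)
cv2.imwrite("pics/s2.png",cv2.resize(f["image"][100:260,130:350,::-1],(800,582),interpolation=cv2.INTER_CUBIC))
p,Q=dock(); print(p,r.get_obs()["contact_force"])
pp,T=bar(80,-15,5.3,.27,(-1,-26,62)); print(rel(pp,T))
E
```

```text
[ 0.62088146 -0.04905418  0.09331314] [ 0.05016816 -0.20701398 -4.80902234]
(array([-0.1, -1.3,  0.9]), array([ 0.002 , -0.001 ,  0.0004]))
```

View pics/s2.png

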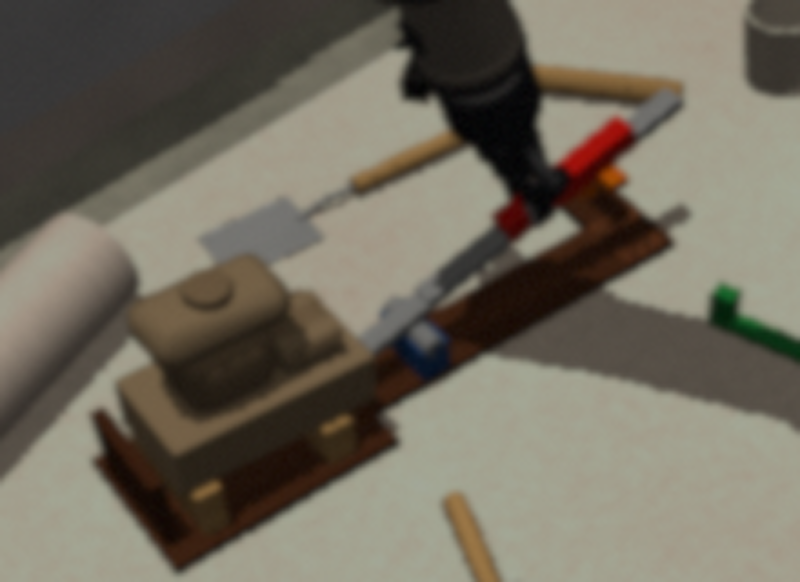

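The side view shows the bar over the rod (415,325), its toe tip at about (370,345) just short of the stone's front edge. I'll slide it in along its own axis.

Call:
step_arm(
  moves=[
    [5,-1,1,0,0,0,10],
    [10,-1,1,0,0,0,10],
    [15,-1,1,0,0,0,10],
    [20,-1,1,0,0,0,10],
    [25,-1,1,0,0,0,10],
    [30,-1,1,0,0,0,10],
    [35,-1,1,0,0,0,10],
    [36,-1,1,0,0,0,10],
  ],
)

```text
clock: 8.35
tcp_pos: [0.6242, -0.0121, 0.082]
orientation: [2.214, 1.948, -0.298]
contact_force: [0.2, -0.4, -4.4]
grip_width: 0.0204
gripper_force: 89.5
```

Call:
step_arm(
  moves=[
    [0,0,0,0,0,0,10],
    [0,0,0,0,0,0,10],
  ],
)

```text
clock: 8.55
tcp_pos: [0.6241, -0.0137, 0.0823]
orientation: [2.215, 1.946, -0.299]
contact_force: [-0.4, -0.4, -5.6]
grip_width: 0.0203
gripper_force: 89.5
```

```bash
python3 - <<'E'
from h import *
from bench import r
p,Q=dock(); print(p,r.get_obs()["contact_force"])
for th,z in ((.27,50.5),(.2,50.5),(.2,50)):
  pp,T=bar(80,-15,5.3,th,(-1,9,z)); print(rel(pp,T))
E
```

```text
[ 0.62408293 -0.01368588  0.08228776] [-0.37826315 -0.35301425 -5.55462667]
(array([-0.4,  0.2,  1.5]), array([ 0.0017, -0.0006,  0.0025]))
(array([-0.6,  0.2,  8.2]), array([0.0016, 0.0694, 0.0026]))
(array([-0.5,  0.2,  8.7]), array([0.0016, 0.0694, 0.0026]))
```

Call:
step_arm(
  moves=[
    [0,0,2,0,0,0,10],
    [0,0,3,0,0.02,0.002,10],
    [0,0,5,0,0.035,0.002,10],
    [0,0,6.5,0,0.05,0.002,10],
    [0,0,7.5,0,0.06,0.002,10],
    [0,0,7.5,0,0.06,0.002,10],
  ],
)

```text
clock: 9.15
tcp_pos: [0.6236, -0.0163, 0.0749]
orientation: [2.252, 1.973, -0.235]
contact_force: [0.4, 0.9, -4.4]
grip_width: 0.0204
gripper_force: 89.5
```

Call:
step_arm(
  moves=[
    [0,0,0,0,0,0,15],
    [0,0,0,0,0,0,24],
    [0,0,0,0,0,0,30],
    [0,0,0,0,0,0,38],
    [0,0,0,0,0,0,45],
    [0,0,0,0,0,0,45],
  ],
)

```text
clock: 9.75
tcp_pos: [0.624, -0.0152, 0.0753]
orientation: [2.25, 1.974, -0.234]
contact_force: [0.7, 0.5, -0.8]
grip_width: 0.0448
gripper_force: 0.0
```

```bash
cat > barlook.py <<'E'
from h import *
from bench import r
f=r.grab_frame("wrist"); P=cloud(f); H=hsv(f); h,s,v=[H[...,i].astype(int) for i in range(3)]
p,Q=dock(); print("tcp cradle",cr(p).round(1),r.get_obs()["contact_force"].round(1))
m=((h<7)|(h>173))&(s>150)&(v>50)&np.isfinite(P[...,0]); q=(P[m]-O)@np.stack([EX,EY,EZ],1)*1000
t=q; q=q[(abs(q[:,0])<60)&(q[:,2]>40)]
print("red y range",q[:,1].min().round(1),q[:,1].max().round(1))
for a in range(-200,-40,20):
    k=(q[:,1]>=a)&(q[:,1]<a+20)
    if k.sum()>10:
        k2=k&(q[:,2]>np.percentile(q[k,2],40)); print(a+10,k.sum(),"x",np.percentile(q[k2,0],[2,98]).round(1),"z",np.median(q[k2,2]).round(1))
g=(P.reshape(-1,3)-O)@np.stack([EX,EY,EZ],1)*1000
gg=g[np.isfinite(g[:,0])&(abs(g[:,0]-5)<60)&(g[:,2]>45)]; c=f["image"].reshape(-1,3)
for a in range(-60,75,15):
    k=(gg[:,1]>=a)&(gg[:,1]<a+15)
    if k.sum()>10: print("y",a+7.5,"x",np.percentile(gg[k,0],[2,98]).round(1),"z",np.median(gg[k,2]).round(1))
E
python3 barlook.py
```

```text
tcp cradle [ -1.1 -81.8  75.2] [ 0.1  0.6 -0.2]
red y range -119.5 -45.6
-110 1422 x [-9.6 10.4] z 94.5
-90 1764 x [-9.7 10.4] z 91.2
-70 1995 x [-9.8 10.2] z 87.7
-50 1975 x [-9.8 10.1] z 84.5
y -52.5 x [-53.6  58.8] z 150.4
y -37.5 x [-19.8  20.1] z 165.0
y -22.5 x [-9.5  9.6] z 66.6
y -7.5 x [-9.5  9.5] z 64.0
y 7.5 x [-29.1  28.4] z 49.2
y 22.5 x [-23.5  23.2] z 58.5
```

```bash
python3 - <<'E'
from h import *
print(rel(*bar(80,-15,50,.17,(0,9,50.3))));print(rel(*bar(80,-95,50,.17,(0,9,50.3))));print(rel(*bar(80,-95,-6,.17,(0,9,50.3))))
E
```

```text
(array([ -2.8,   1.2, -40.7]), array([0.002, 0.039, 0.001]))
(array([-82.8,   1.1, -37.6]), array([0.002, 0.039, 0.001]))
(array([-80.6,   1. ,  18.3]), array([0.002, 0.039, 0.001]))
```

Call:
step_arm(
  moves=[
    [-1,1,-25,0,0,0,60],
    [-25,1,-40,0,0.039,0,60],
    [-60,1,-38,0,0.039,0,60],
    [-82,1,-36,0,0.039,0,60],
    [-82,1,-10,0,0.039,0,60],
    [-81,1,10,0,0.039,0,55],
    [-81,1,18,0,0.039,0,50],
    [-81,1,18,0,0.039,0,45],
  ],
)

```text
clock: 10.6
tcp_pos: [0.6132, -0.0978, 0.0732]
orientation: [2.273, 1.994, -0.195]
contact_force: [-1.1, 0.9, -0.1]
grip_width: 0.0451
gripper_force: 0.0
```

Call:
step_arm(
  moves=[
    [0,0,0,0,0,0,35],
    [0,0,0,0,0,0,28],
    [0,0,0,0,0,0,20],
    [0,0,0,0,0,0,10],
    [0,0,0,0,0,0,10],
  ],
  grip_force=60,
)

```text
clock: 11.1
tcp_pos: [0.6143, -0.0973, 0.0747]
orientation: [2.272, 1.993, -0.191]
contact_force: [-0.7, 0.6, 2.4]
grip_width: 0.0209
gripper_force: 58.9
```

```bash
python3 barlook.py; python3 - <<'E'
from h import *
for th in(.17,.1,.03,-.03,-.06,-.08,-.1): print(th,*rel(*bar(80,-95,-6,th,(0,9,50.3))))
E
```

```text
tcp cradle [ 1.000e-01 -1.645e+02  7.470e+01] [-0.9  0.5  2.3]
red y range -179.0 -55.4
-170 1929 x [-8.1 11.8] z 104.2
-150 2438 x [-8.5 11.9] z 101.0
-130 2816 x [-8.8 11.3] z 97.5
-110 3236 x [-9.  11.2] z 94.2
-90 3732 x [-9.3 11. ] z 90.8
-70 4353 x [-9.4 10.7] z 87.3
-50 1063 x [-9.4 10.3] z 85.1
y -52.5 x [-9.8 10.9] z 84.6
0.17 [ 0.1 -0.1  0.6] [ 0.0023 -0.0003  0.0013]
0.1 [ 1.  -0.1 12.9] [0.0023 0.0697 0.0014]
0.03 [ 2.7 -0.2 25. ] [0.0022 0.1397 0.0015]
-0.03 [ 4.8 -0.2 35.3] [0.0022 0.1997 0.0016]
-0.06 [ 6.1 -0.2 40.4] [0.0021 0.2297 0.0016]
-0.08 [ 7.  -0.2 43.8] [0.0021 0.2497 0.0016]
-0.1 [ 8.1 -0.2 47.1] [0.0021 0.2697 0.0016]
```

Call:
step_arm(
  moves=[
    [0.2,0,4,0,0.02,0,10],
    [0.5,0,7,0,0.037,0,10],
    [0.8,0,10,0,0.055,0,10],
    [1.1,0,13.2,0,0.0717,0,10],
    [1.4,0,16.2,0,0.089,0,10],
    [1.8,0,19.2,0,0.106,0,10],
    [2.3,0,22.2,0,0.124,0,10],
    [2.8,0,25.2,0,0.1412,0,10],
  ],
  grip_force=80,
)

```text
clock: 11.95
tcp_pos: [0.6141, -0.099, 0.0488]
orientation: [2.347, 2.059, -0.03]
contact_force: [-0.5, 1.0, 5.8]
grip_width: 0.0206
gripper_force: 81.2
```

```bash
python3 barlook.py; python3 - <<'E'
from h import *
for th in(.03,-.03,-.06,-.09): print(th,*rel(*bar(80,-95,-6,th,(0,9,50.3))))
E
```

```text
tcp cradle [-1.000e-01 -1.663e+02  4.830e+01] [-0.8  3.1  4.5]
red y range -185.0 -59.7
-190 399 x [-8.  11.1] z 76.8
-170 2158 x [-8.2 11.8] z 76.7
-150 2477 x [-8.2 10.9] z 76.3
-130 2885 x [-8.6 10.8] z 75.9
-110 3345 x [-8.7 10.9] z 75.5
-90 3836 x [-8.9 10.5] z 75.2
-70 4461 x [-9.1 10.4] z 74.8
0.03 [ 0.2  0.1 -1.3] [ 0.0015 -0.0043  0.0003]
-0.03 [0.8 0.  9.2] [0.0015 0.0557 0.0003]
-0.06 [ 1.4  0.  14.4] [0.0015 0.0857 0.0003]
-0.09 [ 2.1  0.  19.6] [0.0014 0.1157 0.0004]
```

Call:
step_arm(
  moves=[
    [0.1,0,2.6,0,0.018,0,10],
    [0.3,0,5.4,0,0.034,0,10],
    [0.6,0,8.2,0,0.05,0,10],
    [0.9,0,11,0,0.066,0,10],
    [1.2,0,13.8,0,0.082,0,10],
    [1.6,0,16.5,0,0.099,0,10],
    [2,0,19.5,0,0.115,0,10],
    [2,0,19.5,0,0.115,0,10],
  ],
)

```text
clock: 12.8
tcp_pos: [0.614, -0.0978, 0.0292]
orientation: [-2.318, -2.033, -0.103]
contact_force: [-0.3, 1.3, 5.2]
grip_width: 0.0208
gripper_force: 81.4
```

```bash
python3 barlook.py; python3 - <<'E'
from h import *
print(rel(*bar(80,-95,-6,-.09,(0,9,50.3))))
# swing: pivot about a point at bar x=150 (toe)
for dy in(.03,.06,.09,.12): 
    print(dy,*rel(*bar(140,-95,-6,-.09,(0,69,55.7),dy)), "tail dx",285*np.sin(dy))
E
```

```text
tcp cradle [ 1.00e-01 -1.65e+02  2.94e+01] [-1.6  0.5  6.7]
red y range -187.1 -61.9
-190 605 x [-8.4 10.9] z 55.4
-170 2188 x [-8.2 11.8] z 56.8
-150 2539 x [-8.6 11. ] z 58.7
-130 2958 x [-8.8 10.7] z 60.6
-110 3365 x [-9.  10.7] z 62.4
-90 3936 x [-9.1 10.6] z 64.3
-70 3980 x [-9.3 10.5] z 66.1
(array([ 0.2, -0.1,  0.8]), array([0.0014, 0.0032, 0.0011]))
0.03 [0.6 6.9 0.8] [ 0.0041  0.0032 -0.0288] tail dx 8.548717557711264
0.06 [ 0.9 13.9  0.9] [ 0.0067  0.0033 -0.0586] tail dx 17.089741846641708
0.09 [ 1.4 20.9  0.9] [ 0.0094  0.0033 -0.0885] tail dx 25.615386521433148
0.12 [ 2.1 27.9  1. ] [ 0.012   0.0033 -0.1184] tail dx 34.11797907734202
```

Call:
step_arm(
  moves=[
    [0.3,3.4,0.5,0,0,-0.0146,10],
    [0.5,6.8,0.5,0.003,0,-0.029,10],
    [0.7,10.2,0.5,0.004,0,-0.0436,10],
    [0.9,13.6,0.5,0.005,0,-0.058,10],
    [1.1,17,0.5,0.007,0,-0.0726,10],
    [1.4,20.4,0.5,0.009,0,-0.087,10],
    [1.7,23.8,0.5,0.01,0,-0.1016,10],
    [2,27.4,0.5,0.012,0,-0.117,10],
  ],
)

```text
clock: 13.65
tcp_pos: [0.6384, -0.0992, 0.0282]
orientation: [-2.185, -2.164, -0.086]
contact_force: [-8.4, 0.4, 8.1]
grip_width: 0.0206
gripper_force: 83.0
```

Call:
step_arm(
  moves=[
    [0,0,0,0,0,0,10],
    [0,0,0,0,0,0,10],
  ],
)

```text
clock: 13.85
tcp_pos: [0.6386, -0.0993, 0.0282]
orientation: [-2.186, -2.164, -0.086]
contact_force: [-7.6, 0.5, 7.1]
grip_width: 0.0209
gripper_force: 83.1
```

```bash
python3 barlook.py; python3 - <<'E'
from h import *
for th in(-.09,-.06): print(rel(*bar(140,-95,-6,th,(0,69,50.3-60*th),.118)))
E
```

```text
tcp cradle [  24.5 -163.3   28.2] [-7.9 -0.3  7.6]
red y range -185.8 -60.2
-190 414 x [18.9 38. ] z 54.1
-170 2173 x [16.6 36.8] z 55.6
-150 2537 x [13.3 33.3] z 57.6
-130 2916 x [10.6 30.4] z 59.6
-110 3384 x [ 7.6 27.7] z 61.7
-90 3970 x [ 4.7 24.9] z 63.7
-70 4166 x [ 2.4 22.3] z 65.5
(array([ 0.1,  3.1, -0.4]), array([-0.0066,  0.0047,  0.0038]))
(array([-0.2,  3. , -5.7]), array([-0.0065, -0.0253,  0.0039]))
```

Call:
step_arm(
  moves=[
    [0,0,-2,0,-0.008,0,10],
    [0,0,-4,0,-0.017,0,10],
    [0,0,-5.5,0,-0.025,0,10],
    [0,0,-6.5,0,-0.028,0,10],
    [0,0,-6.5,0,-0.028,0,10],
  ],
)

```text
clock: 14.4
tcp_pos: [0.6386, -0.1, 0.0342]
orientation: [-2.2, -2.179, -0.056]
contact_force: [-6.6, 0.3, 3.8]
grip_width: 0.0211
gripper_force: 82.3
```

```bash
python3 barlook.py
```

```text
tcp cradle [  24.5 -163.9   34.2] [-6.6  0.5  4.7]
red y range -185.4 -59.6
-190 396 x [18.6 37.8] z 60.9
-170 2185 x [16.7 36.8] z 61.8
-150 2519 x [13.4 33.3] z 63.1
-130 2902 x [10.5 30.5] z 64.4
-110 3337 x [ 7.7 27.8] z 65.7
-90 3876 x [ 4.9 24.8] z 67.0
-70 4264 x [ 2.4 22.4] z 68.3
```

Call:
step_arm(
  moves=[
    [0,0,-1,0,-0.003,0,14],
    [0,0,-1,0,-0.003,0,18],
    [0,0,-1,0,-0.003,0,24],
    [0,0,-1,0,-0.003,0,30],
    [0,0,-1,0,-0.003,0,40],
    [0,0,-1,0,-0.003,0,46],
  ],
)

```text
clock: 15.05
tcp_pos: [0.643, -0.1003, 0.0375]
orientation: [-2.21, -2.179, -0.063]
contact_force: [-0.1, -0.4, -0.1]
grip_width: 0.0461
gripper_force: 0.0
```

```bash
python3 barlook.py
```

```text
tcp cradle [  28.6 -163.7   37.4] [-0.3  0.2  1. ]
red y range -185.8 -58.7
-190 371 x [19.6 38.8] z 60.9
-170 2168 x [17.3 37.2] z 61.9
-150 2422 x [14.2 34.3] z 63.2
-130 2755 x [11.2 31.3] z 64.5
-110 3177 x [ 8.4 28.4] z 65.8
-90 3698 x [ 5.4 25.6] z 67.1
-70 4216 x [ 2.7 22.7] z 68.3
-50 46 x [16.3 21.9] z 68.5
y -52.5 x [14.1 22.3] z 68.1
```

Call:
step_arm(
  moves=[
    [0,0,-40,0,0,0,60],
    [0,0,-80,0,0,0,80],
    [0,0,-110,0,0,0,85],
    [0,0,-110,0,0,0,85],
  ],
)

```text
clock: 15.5
tcp_pos: [0.6452, -0.1064, 0.1521]
orientation: [-2.214, -2.183, -0.07]
contact_force: [0.2, -0.3, 0.3]
grip_width: 0.0853
gripper_force: 0.0
```

```bash
python3 - <<'E'
from h import *
from bench import r
print(rel([0.485,-0.131,0.14],down(-1.341)),r.get_obs()["joints"].round(2))
E
```

```text
(array([ -27.4, -159.9,    9.2]), array([-0.0278, -0.0519,  1.3267])) [ 0.47  0.58 -0.53  1.65  0.27  0.99 -0.15]
```

Call:
step_arm(
  moves=[
    [-27,-160,9,-0.028,-0.052,1.327,85],
    [-27,-160,9,-0.028,-0.052,1.327,85],
    [-27,-160,9,-0.028,-0.052,1.327,85],
    [-27,-160,9,-0.028,-0.052,1.327,85],
    [-27,-160,9,-0.028,-0.052,1.327,85],
    [-27,-160,9,-0.028,-0.052,1.327,85],
    [-27,-160,9,-0.028,-0.052,1.327,85],
    [-27,-160,9,-0.028,-0.052,1.327,85],
  ],
)

```text
clock: 16.3
tcp_pos: [0.4812, -0.1304, 0.1359]
orientation: [-3.087, -0.55, 0.007]
contact_force: [0.0, -0.3, 0.1]
grip_width: 0.085
gripper_force: 0.0
```

Call:
step_arm(
  moves=[
    [0,0,0,0,0,0.14,85],
    [0,0,0,0,0,0.14,85],
    [0,0,0,0,0,0.14,85],
  ],
)

```text
clock: 16.6
tcp_pos: [0.4812, -0.1303, 0.1359]
orientation: [-3.116, -0.348, 0.008]
contact_force: [-0.5, -0.4, 0.1]
grip_width: 0.0847
gripper_force: 0.0
```

```bash
python3 - <<'E'
from h import *
from bench import r
f=r.grab_frame("wrist"); P=cloud(f); H=hsv(f); h,s,v=[H[...,i].astype(int) for i in range(3)]
cv2.imwrite("pics/w4.png",f["image"][:,:,::-1])
m=(abs(h-70)<20)&(s>90)&(v>30)&np.isfinite(P[...,0]); p=P[m]; p=p[np.hypot(p[:,0]-.44,p[:,1]+.14)<.12]
t=p[(p[:,2]>.029)&(p[:,2]<.04)]; pl=p[(p[:,2]>.004)&(p[:,2]<.012)]
print(len(t),cv2.minAreaRect((t[:,:2]*1000).astype(np.float32))); print(len(pl),cv2.minAreaRect((pl[:,:2]*1000).astype(np.float32)))
c,d,a,b=pca(pl[:,:2]); print(c,d,a,b)
E
```

```text
570 ((487.5558166503906, -132.90126037597656), (19.918289184570312, 18.722766876220703), 13.49108600616455)
1620 ((443.9649658203125, -142.90074157714844), (109.17605590820312, 18.54461097717285), 13.473488807678223)
[ 0.43281143 -0.14580878] [-0.97428924 -0.22530085] -0.06610417269820651 0.04300662256306598
```

```bash
python3 - <<'E'
from h import *
a=-np.pi/2+.232
print(rel([.4877,-.1328,0.0015],down(a)))
E
```

```text
(array([  6.4,   4.8, 134.3]), array([-0.0064,  0.0043, -0.0098]))
```

Call:
step_arm(
  moves=[
    [6,5,50,-0.006,0.004,-0.01,70],
    [6,5,95,-0.006,0.004,-0.01,60],
    [6,5,120,-0.006,0.004,-0.01,50],
    [6,5,129,-0.006,0.004,-0.01,40],
    [6,5,129,-0.006,0.004,-0.01,30],
    [6,5,129,-0.006,0.004,-0.01,20],
    [6,5,129,-0.006,0.004,-0.01,10],
    [6,5,129,-0.006,0.004,-0.01,10],
  ],
  grip_force=40,
)

```text
clock: 17.45
tcp_pos: [0.4883, -0.1335, 0.0082]
orientation: [3.121, 0.358, 0.003]
contact_force: [-0.2, -0.1, -1.0]
grip_width: 0.0192
gripper_force: 40.9
```

Call:
step_arm(
  moves=[
    [0,0,0,0,0,0,10],
    [0,0,0,0,0,0,10],
  ],
)

```text
clock: 17.65
tcp_pos: [0.4883, -0.1335, 0.0081]
orientation: [3.121, 0.358, 0.002]
contact_force: [-0.4, 0.6, 6.2]
grip_width: 0.019
gripper_force: 41.9
```

```bash
python3 - <<'E'
from h import *
from bench import r
o=r.get_obs(); print(o["tcp_pos"],o["joints"].round(2),o["clock"])
# final: tool y = EY direction
a=PSI+np.pi/2
p=W(-130-0,115,75); print(p,rel(p,down(a)))
E
```

```text
[ 0.48826009 -0.13352449  0.00809521] [ 0.31  0.55 -0.21  2.1   0.22  0.51 -1.4 ] 17.65
[0.52208232 0.19688808 0.075     ] (array([ 108. , -314.1,  -67. ]), array([ 2.2000e-03,  6.0000e-04, -2.7809e+00]))
```

Call:
step_arm(
  moves=[
    [0,0,-40,0,0,0,10],
    [0,0,-85,0,0,0,10],
    [0,0,-100,0,0,-0.14,10],
    [0,-20,-100,0,0,-0.28,10],
    [0,-50,-100,0,0,-0.42,10],
    [0,-80,-100,0,0,-0.56,10],
    [0,-110,-100,0,0,-0.7,10],
    [0,-140,-100,0,0,-0.84,10],
  ],
)

```text
clock: 18.45
tcp_pos: [0.4553, 0.004, 0.1074]
orientation: [2.699, 1.607, 0.0]
contact_force: [-0.1, -0.7, -1.0]
grip_width: 0.0191
gripper_force: 41.1
```

Call:
step_arm(
  moves=[
    [0,0,0,0,0,-0.14,10],
    [0,0,0,0,0,-0.28,10],
    [0,0,0,0,0,-0.42,10],
    [0,0,0,0,0,-0.56,10],
    [0,0,0,0,0,-0.7,10],
    [0,0,0,0,0,-0.84,10],
    [0,0,0,0,0,-0.98,10],
    [0,0,0,0,0,-1,10],
  ],
)

```text
clock: 19.25
tcp_pos: [0.4556, 0.0029, 0.1072]
orientation: [-1.603, -2.702, -0.0]
contact_force: [0.4, -0.2, -0.1]
grip_width: 0.0194
gripper_force: 41.1
```

```bash
python3 - <<'E'
from h import *
from bench import r
o=r.get_obs(); print(o["tcp_pos"],o["joints"].round(2),o["clock"])
a=PSI+np.pi/2
for z in(110,57.6):
  p=W(-165,115,z); print(p,rel(p,down(a)))
E
```

```text
[0.45561398 0.00288538 0.10718246] [ 0.48  0.39 -0.73  2.14  0.38  0.75  0.  ] 19.25
[0.4873868  0.20149467 0.11      ] (array([159.1, 123.1,  -2.8]), array([ 1.00e-04, -3.00e-04, -9.39e-01]))
[0.4873868  0.20149467 0.0576    ] (array([159.1, 123.1,  49.6]), array([ 1.00e-04, -3.00e-04, -9.39e-01]))
```

Call:
step_arm(
  moves=[
    [22,17,-2,0,0,-0.13,10],
    [45,35,-2,0,0,-0.27,10],
    [68,53,-2,0,0,-0.41,10],
    [91,70,-2,0,0,-0.55,10],
    [114,88,-2,0,0,-0.69,10],
    [137,106,-2,0,0,-0.83,10],
    [159,123,-2,0,0,-0.939,10],
    [159,123,20,0,0,-0.939,10],
  ],
)

```text
clock: 20.05
tcp_pos: [0.4897, 0.2074, 0.0896]
orientation: [0.204, 3.13, 0.01]
contact_force: [-0.4, -0.8, -0.7]
grip_width: 0.0192
gripper_force: 41.1
```

Call:
step_arm(
  moves=[
    [0,0,10,0,0,0,10],
    [0,0,10,0,0,0,10],
  ],
)

```text
clock: 20.25
tcp_pos: [0.4866, 0.2001, 0.0755]
orientation: [-0.213, -3.131, 0.003]
contact_force: [0.0, -0.1, -0.6]
grip_width: 0.0196
gripper_force: 41.1
```

```bash
python3 - <<'E'
from h import *
from bench import r
o=r.get_obs(); print(o["tcp_pos"],o["joints"].round(2),o["clock"])
a=PSI+np.pi/2
p=W(-165,115,57.6); print(rel(p,down(a)))
f=r.grab_frame("side"); np.savez("s3.npz",**f); P=cloud(f)
cv2.imwrite("pics/s3.png",cv2.resize(f["image"][130:290,120:340,::-1],(800,582),interpolation=cv2.INTER_CUBIC))
f=r.grab_frame("wrist"); P=cloud(f); H=hsv(f); h,s,v=[H[...,i].astype(int) for i in range(3)]
m=(abs(h-70)<20)&(s>90)&(v>30)&np.isfinite(P[...,0]); q=(P[m]-O)@np.stack([EX,EY,EZ],1)*1000; q=q[q[:,2]>40]
print(len(q),np.percentile(q,[1,50,99],axis=0).round(1))
k=q[:,0]>-140; 
for a in range(-150,-50,20):
  k=(q[:,0]>a)&(q[:,0]<a+20)
  if k.sum()>10: print(a+10,"y",np.percentile(q[k,1],[2,98]).round(1),"ztop",np.percentile(q[k,2],80).round(1))
E
```

```text
[0.48662208 0.20010902 0.07554278] [ 0.18  0.61 -0.88  1.99  0.63  0.85  0.37] 20.25
(array([-0.6,  1.5, 17.9]), array([-0.0024, -0.0031, -0.0041]))
4465 [[-173.2  104.6   72.3]
 [-161.   114.2   96.7]
 [-112.4  123.8  149.6]]
-140 y [104.8 123.1] ztop 76.1
-120 y [104.2 123.3] ztop 76.0
```

View pics/s3.png

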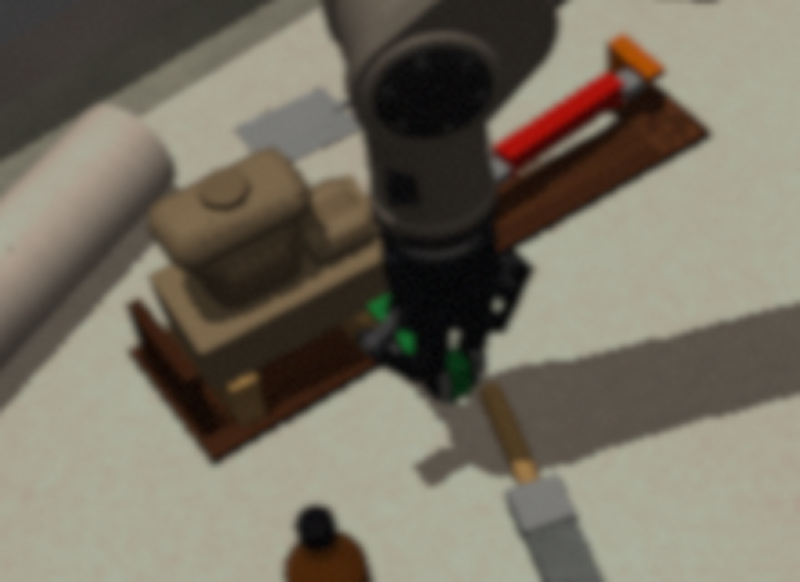

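The side view shows the bar held by the keeper at (630,80). The shim is in the gripper (tip at 380,305), level with the low bearer's near end. I'll lower it and slide it in.

Call:
step_arm(
  moves=[
    [0,1,8,-0.002,-0.003,-0.004,10],
    [0,1,15,-0.002,-0.003,-0.004,10],
    [0,1,18,-0.002,-0.003,-0.004,10],
    [-5,1,18,-0.002,-0.003,-0.004,10],
    [-10,1,18,-0.002,-0.003,-0.004,10],
    [-15,1,18,-0.002,-0.003,-0.004,10],
    [-20,1,18,-0.002,-0.003,-0.004,10],
    [-25,1,18,-0.002,-0.003,-0.004,10],
  ],
)

```text
clock: 21.15
tcp_pos: [0.5133, 0.1991, 0.0591]
orientation: [0.204, 3.132, 0.003]
contact_force: [-0.2, 0.1, -1.0]
grip_width: 0.0191
gripper_force: 41.1
```

```bash
python3 - <<'E'
from h import *
from bench import r
o=r.get_obs(); print(cr(o["tcp_pos"]),o["contact_force"],rel(W(-85,115,57),down(PSI+np.pi/2)))
E
```

```text
[-138.95592736  116.052006     59.14166333] [-0.18084489  0.07859682 -0.97716521] (array([-53.9,  -1.2,   2.3]), array([0.0024, 0.0028, 0.0019]))
```

Call:
step_arm(
  moves=[
    [-2,-1,2.5,0.002,0.003,0.002,10],
    [-8,-1,2.5,0.002,0.003,0.002,10],
    [-16,-1,2.5,0.002,0.003,0.002,10],
    [-24,-1,2.5,0.002,0.003,0.002,10],
    [-32,-1,2.5,0.002,0.003,0.002,10],
    [-40,-1,2.5,0.002,0.003,0.002,10],
    [-48,-1,2.5,0.002,0.003,0.002,10],
    [-54,-1,2.5,0.002,0.003,0.002,10],
  ],
)

```text
clock: 21.95
tcp_pos: [0.567, 0.191, 0.0567]
orientation: [-0.208, -3.134, -0.001]
contact_force: [0.5, 0.0, 0.2]
grip_width: 0.0193
gripper_force: 41.1
```

Call:
step_arm(
  moves=[
    [-3,0,1,0,0,0,10],
    [-3,0,2,0,0,0,10],
    [-3,0,2,0,0,0,10],
  ],
)

```text
clock: 22.25
tcp_pos: [0.5694, 0.1909, 0.0559]
orientation: [0.207, 3.134, -0.001]
contact_force: [-2.7, -2.6, 10.7]
grip_width: 0.019
gripper_force: 42.6
```

```bash
python3 - <<'E'
from h import *
from bench import r
o=r.get_obs(); print(cr(o["tcp_pos"]),o["contact_force"],rel(W(-83,115,57),down(PSI+np.pi/2)))
f=r.grab_frame("wrist"); P=cloud(f); H=hsv(f); h,s,v=[H[...,i].astype(int) for i in range(3)]
cv2.imwrite("pics/w5.png",f["image"][:,:,::-1])
m=(abs(h-70)<20)&(s>90)&(v>30)&np.isfinite(P[...,0]); q=(P[m]-O)@np.stack([EX,EY,EZ],1)*1000; q=q[(q[:,2]>40)&(q[:,2]<100)]
for a in range(-110,-20,10):
  k=(q[:,0]>a)&(q[:,0]<a+10)
  if k.sum()>10: print(a+5,"y",np.percentile(q[k,1],[2,98]).round(1),"ztop",np.percentile(q[k,2],80).round(1))
E
```

```text
[-82.33993377 115.25777555  55.92368466] [-2.74844746 -2.62533652 10.70664315] (array([ 0.7, -0.3, -1.1]), array([-0.0005,  0.0005,  0.0001]))
-85 y [106.3 125.1] ztop 81.0
-75 y [106.1 125.1] ztop 81.5
-65 y [106.3 124.7] ztop 81.4
```

Call:
step_arm(
  moves=[
    [0,0,-2,0,0,0,10],
    [0,0,-2,0,0,0,20],
    [0,0,-2,0,0,0,26],
    [0,0,-2,0,0,0,34],
    [0,0,-2,0,0,0,42],
    [0,0,-22,0,0,0,46],
    [5,0,-60,0,0,0,60],
    [20,0,-100,0,0,0,75],
  ],
)

```text
clock: 23.1
tcp_pos: [0.5497, 0.1932, 0.1564]
orientation: [-0.209, -3.134, -0.001]
contact_force: [0.9, 0.3, 1.2]
grip_width: 0.0726
gripper_force: 0.0
```

Call:
step_arm(
  moves=[
    [40,0,-30,0,0,0,75],
    [60,0,-60,0,0,0,75],
    [60,0,-60,0,0,0,75],
  ],
)

```text
clock: 23.4
tcp_pos: [0.4887, 0.2043, 0.2201]
orientation: [0.2, 3.129, 0.003]
contact_force: [-0.0, 0.6, 1.0]
grip_width: 0.0747
gripper_force: 0.0
```

```bash
cat > shimlook.py <<'E'
from h import *
from bench import r
f=r.grab_frame("wrist"); P=cloud(f); H=hsv(f); h,s,v=[H[...,i].astype(int) for i in range(3)]
cv2.imwrite("pics/w6.png",f["image"][:,:,::-1])
C=np.stack([EX,EY,EZ],1); G=(P-O)@C*1000
m=(abs(h-70)<20)&(s>90)&(v>30)&np.isfinite(P[...,0]); q=G[m]; q=q[(q[:,2]>40)&(q[:,2]<100)&(q[:,0]>-130)]
t=q[q[:,2]>74]; print("tab",t.min(0).round(1),t.max(0).round(1),cv2.minAreaRect(t[:,:2].astype(np.float32)))
t=q[q[:,2]<62]; print("plate",t.min(0).round(1),t.max(0).round(1),"z",np.median(t[:,2]))
g=G.reshape(-1,3); g=g[np.isfinite(g[:,0])&(abs(g[:,0])<70)&(g[:,1]>60)&(g[:,1]<255)&(g[:,2]>85)&(g[:,2]<125)]
if len(g)>50:
    print("base",np.percentile(g,[1,50,99],axis=0).round(1))
    e=g[(g[:,0]>-60)&(g[:,0]<-35)]; A=np.c_[e[:,1],np.ones(len(e))]; print("slope z/y",np.linalg.lstsq(A,e[:,2],rcond=None)[0])
E
python3 shimlook.py
```

```text
tab [-89.  106.2  74. ] [-68.  125.4  83.5] ((-78.50196075439453, 115.80012512207031), (20.9958553314209, 19.110214233398438), 0.299735426902771)
plate [-88.7 103.6  40.5] [-52.  125.   61.8] z 55.588303423672684
base [[-59.5  80.2  85.8]
 [-48.1 139.3 107.2]
 [-25.4 205.1 124.4]]
slope z/y [-2.23987491e-02  1.09080371e+02]
```

```bash
python3 - <<'E'
from h import *
for z in(110,60,-6): print(rel(*bar(-95,-95,z,-.064,(26.4,-164,38.3),.146)))
E
```

```text
(array([-189.2, -287.9,   70.5]), array([-0.0412,  0.0558,  1.4267]))
(array([-188.5, -284.8,  120.4]), array([-0.0412,  0.0558,  1.4267]))
(array([-187.6, -280.7,  186.3]), array([-0.0412,  0.0558,  1.4267]))
```

Call:
step_arm(
  moves=[
    [-24,-36,5,0,0,0.14,75],
    [-48,-72,15,0,0,0.28,75],
    [-72,-108,25,0,0,0.42,75],
    [-96,-144,35,0,0,0.56,75],
    [-120,-180,45,0,0,0.7,75],
    [-144,-216,55,0,0,0.84,75],
    [-168,-252,65,0,0,0.98,75],
    [-189,-288,70,0,0,1.12,75],
  ],
)

```text
clock: 24.25
tcp_pos: [0.6395, -0.1116, 0.1429]
orientation: [-1.847, -2.538, 0.002]
contact_force: [-0.6, 0.7, -0.4]
grip_width: 0.0752
gripper_force: 0.0
```

Call:
step_arm(
  moves=[
    [0,0,0,0,0,0.14,75],
    [0,0,0,0,0,0.28,75],
    [0,0,0,0,0,0.3,75],
    [0,0,0,0,0,0.3,75],
  ],
)

```text
clock: 24.65
tcp_pos: [0.6392, -0.1091, 0.1442]
orientation: [-2.196, -2.245, 0.001]
contact_force: [-0.4, -0.2, 0.7]
grip_width: 0.0753
gripper_force: 0.0
```

```bash
python3 barlook.py; python3 - <<'E'
from h import *
for z in(60,-6): print(rel(*bar(-95,-95,z,-.064,(26.4,-164,38.3),.146)))
E
```

```text
tcp cradle [  26.4 -172.7  144.3] [-0.4 -0.3  0. ]
red y range -185.5 -50.7
-190 143 x [19.7 38.7] z 60.8
-170 738 x [16.9 37.4] z 61.9
-150 781 x [14.  34.5] z 63.2
-130 879 x [11.3 31.5] z 64.4
-110 953 x [ 8.3 28.2] z 65.7
-90 1052 x [ 5.4 25.6] z 67.0
-70 1155 x [ 2.3 22.8] z 68.3
-50 479 x [ 1.6 20.9] z 69.1
y -52.5 x [ 0.4 21.3] z 68.3
y -37.5 x [-1.4 17.9] z 58.0
(array([ 4.8,  1.4, 46.1]), array([-0.0013,  0.0637,  0.0084]))
(array([  9. ,   1.5, 112. ]), array([-0.0013,  0.0637,  0.0084]))
```

Call:
step_arm(
  moves=[
    [5,1,40,0,0.064,0.008,60],
    [7,1,80,0,0.064,0.008,55],
    [9,1,105,0,0.064,0.008,50],
    [9,1,112,0,0.064,0.008,45],
    [9,1,112,0,0.064,0.008,38],
    [9,1,112,0,0.064,0.008,30],
    [9,1,112,0,0.064,0.008,20],
    [9,1,112,0,0.064,0.008,10],
  ],
  grip_force=80,
)

```text
clock: 25.5
tcp_pos: [0.641, -0.1001, 0.0343]
orientation: [-2.177, -2.203, -0.071]
contact_force: [-1.9, -0.7, 4.0]
grip_width: 0.0206
gripper_force: 78.0
```

Call:
step_arm(
  moves=[
    [0,0,0,0,0,0,10],
    [0,0,0,0,0,0,10],
  ],
)

```text
clock: 25.7
tcp_pos: [0.6408, -0.1001, 0.0336]
orientation: [-2.177, -2.201, -0.071]
contact_force: [-1.6, -1.2, 6.0]
grip_width: 0.0207
gripper_force: 78.3
```

```bash
python3 barlook.py; python3 - <<'E'
from h import *
for th,dy in((-.064,.146),(-.09,.146),(-.09,.07),(-.09,0)): print(rel(*bar(80,-95,-6,th,(0.5,9,50.3),dy)))
E
```

```text
tcp cradle [  26.6 -163.8   33.4] [-0.9 -0.6  5. ]
red y range -185.4 -59.5
-190 366 x [21.2 40.1] z 59.7
-170 2179 x [18.6 39.1] z 60.7
-150 2525 x [15.3 35.4] z 62.1
-130 2887 x [12.1 32.3] z 63.6
-110 3319 x [ 9.  29.4] z 65.0
-90 3864 x [ 5.9 26.2] z 66.4
-70 4177 x [ 3.4 23.5] z 67.8
(array([ 0.4, -0.7,  0.3]), array([ 0.0009, -0.0001, -0.003 ]))
(array([ 0.7, -0.7,  4.8]), array([ 0.001 ,  0.0259, -0.003 ]))
(array([  1.1, -13.9,   4.9]), array([-0.0049,  0.0259,  0.0728]))
(array([  2.4, -26. ,   4.9]), array([-0.0103,  0.0258,  0.1426]))
```

Call:
step_arm(
  moves=[
    [0.3,0,2,0,0.012,0,10],
    [0.6,0,4,0,0.024,0,10],
    [0.7,-3.5,4.5,0,0.026,0.018,10],
    [0.9,-7,4.5,-0.002,0.026,0.036,10],
    [1,-10.5,4.5,-0.004,0.026,0.055,10],
    [1.2,-14,4.5,-0.005,0.026,0.073,10],
    [1.5,-17.5,4.5,-0.007,0.026,0.092,10],
    [1.9,-21,4.5,-0.008,0.026,0.11,10],
  ],
)

```text
clock: 26.55
tcp_pos: [0.6203, -0.0989, 0.029]
orientation: [-2.287, -2.065, -0.105]
contact_force: [1.4, -2.5, 5.0]
grip_width: 0.0208
gripper_force: 78.1
```

Call:
step_arm(
  moves=[
    [0.3,-3,0,-0.001,0,0.015,10],
    [0.5,-6,0,-0.002,0,0.03,10],
    [0.5,-6,0,-0.002,0,0.03,10],
  ],
)

```text
clock: 26.85
tcp_pos: [0.6144, -0.0982, 0.0291]
orientation: [-2.319, -2.03, -0.105]
contact_force: [2.0, -2.4, 5.3]
grip_width: 0.0207
gripper_force: 78.1
```

```bash
python3 barlook.py; python3 - <<'E'
from h import *
for th in (-.09,-.06,-.03,0,.03,.06,.1): print(th,*rel(*bar(80,-95,-6,th,(0.5,9,50.3),0.005)))
E
```

```text
tcp cradle [   0.5 -165.3   29.1] [ 1.8 -3.9  4.9]
red y range -186.6 -62.1
-190 619 x [-7.7 11.3] z 54.9
-170 2177 x [-7.7 12.1] z 56.4
-150 2541 x [-8.1 11.5] z 58.3
-130 2930 x [-8.2 11.4] z 60.2
-110 3362 x [-8.3 11.6] z 62.2
-90 3913 x [-8.5 11.4] z 64.1
-70 3902 x [-8.5 11.4] z 65.8
-0.09 [0.5 0.9 0.6] [ 0.0018  0.0004 -0.005 ]
-0.06 [ 0.4  0.9 -4.7] [ 0.0017 -0.0296 -0.005 ]
-0.03 [ 0.5  0.9 -9.9] [ 0.0016 -0.0596 -0.0051]
0 [  0.7   0.9 -15.2] [ 0.0015 -0.0896 -0.0051]
0.03 [  1.1   0.9 -20.4] [ 0.0014 -0.1196 -0.0051]
0.06 [  1.6   0.9 -25.7] [ 0.0014 -0.1496 -0.0051]
0.1 [  2.5   0.9 -32.6] [ 0.0013 -0.1896 -0.0052]
```

Call:
step_arm(
  moves=[
    [0.1,0,-3,0,-0.018,0,10],
    [0.2,0,-6,0,-0.036,0,10],
    [0.3,0,-9,0,-0.054,0,10],
    [0.4,0,-12,0,-0.072,0,10],
    [0.6,0,-15,0,-0.089,0,10],
    [0.8,0,-18,0,-0.106,0,10],
    [1.1,0,-21,0,-0.123,0,10],
    [1.4,0,-23.5,0,-0.138,0,10],
  ],
)

```text
clock: 27.7
tcp_pos: [0.6136, -0.0986, 0.0524]
orientation: [2.338, 2.049, -0.058]
contact_force: [1.9, -2.7, 2.3]
grip_width: 0.0208
gripper_force: 78.0
```

```bash
python3 barlook.py
```

```text
tcp cradle [  -0.4 -164.7   52.6] [ 1.  -2.4  2.3]
red y range -184.0 -58.8
-190 280 x [-8.5 10.7] z 80.3
-170 2133 x [-8.5 11.4] z 80.0
-150 2448 x [-8.6 10.6] z 79.2
-130 2838 x [-8.8 10.6] z 78.5
-110 3319 x [-8.9 10.6] z 77.8
-90 3820 x [-8.9 10.5] z 77.1
-70 4487 x [-9.  10.6] z 76.3
-50 190 x [-8.9 10.4] z 75.8
y -52.5 x [-9.7 11.3] z 75.5
```

Call:
step_arm(
  moves=[
    [0.1,0,-2,0,-0.012,0,10],
    [0.2,0,-4,0,-0.023,0,10],
    [0.4,0,-6,0,-0.034,0,10],
    [0.6,0,-8.5,0,-0.046,0,10],
    [0.6,0,-8.5,0,-0.046,0,10],
    [0.6,0,-8.5,0,-0.046,0,10],
  ],
)

```text
clock: 28.35
tcp_pos: [0.613, -0.096, 0.06]
orientation: [2.313, 2.033, -0.111]
contact_force: [0.7, -0.1, 0.6]
grip_width: 0.0207
gripper_force: 78.1
```

```bash
python3 barlook.py
```

```text
tcp cradle [  -1.4 -163.4   59.9] [ 0.6 -1.5 -0.1]
red y range -180.7 -55.4
-170 1985 x [-9.7 10.3] z 88.1
-150 2378 x [-9.5 10. ] z 86.5
-130 2793 x [-9.9  9.7] z 84.9
-110 3222 x [-10.    9.8] z 83.3
-90 3724 x [-10.1   9.6] z 81.6
-70 4360 x [-10.1   9.7] z 80.0
-50 1023 x [-10.2   9.5] z 78.9
y -52.5 x [-10.6  10.2] z 78.6
```

Call:
step_arm(
  moves=[
    [0,0,0,0,0,0,10],
    [-5,0,0,0,0,0,10],
    [-11,0,0,0,0,0,10],
    [-17,0,0,0,0,0,10],
    [-23,0,0,0,0,0,10],
    [-29,0,0,0,0,0,10],
    [-34,0,-2,0,0,0,10],
    [-38,0,-5,0,0,0,10],
  ],
  grip_force=120,
)

```text
clock: 29.2
tcp_pos: [0.6073, -0.1357, 0.0683]
orientation: [2.314, 2.031, -0.115]
contact_force: [-0.5, 0.3, -4.5]
grip_width: 0.0201
gripper_force: 117.9
```

Call:
step_arm(
  moves=[
    [-4,0,-8,0,0,0,10],
    [-6,0,-18,0,0,0,10],
    [-8,0,-30,0,0,0,10],
    [-10,0,-45,0,0,0,10],
    [-10,0,-60,0,0,0,10],
    [-10,0,-60,0,0,0,10],
  ],
)

```text
clock: 29.8
tcp_pos: [0.6101, -0.1375, 0.1328]
orientation: [2.31, 2.03, -0.105]
contact_force: [0.9, -0.1, -5.4]
grip_width: 0.02
gripper_force: 117.9
```

```bash
python3 - <<'E'
from h import *
from bench import r
f=r.grab_frame("wrist"); cv2.imwrite("pics/w7.png",f["image"][:,:,::-1])
P=cloud(f); H=hsv(f); h,s,v=[H[...,i].astype(int) for i in range(3)]
p,Q=dock(); m=((h<7)|(h>173))&(s>150)&(v>50)&np.isfinite(P[...,0]); q=Q.inv().apply(P[m]-p)*1000; q=q[q[:,2]<40]
for a in range(0,130,20):
  k=(q[:,0]>a)&(q[:,0]<a+20)
  if k.sum()>20: print(a+10,np.median(q[k],axis=0).round(1))
print("max x",q[:,0].max(),cr(p),r.get_obs()["contact_force"],r.get_obs()["joints"].round(2))
E
```

```text
10 [ 10.7   2.5 -28.5]
30 [ 30.4   2.1 -28.6]
50 [ 50.3   2.1 -28.6]
70 [ 70.4   2.1 -28.6]
90 [ 90.4   2.2 -28.6]
110 [103.1   2.2 -28.5]
max x 106.65093326124544 [   0.36516514 -205.18585339  131.29826611] [ 0.88096616 -0.18819869 -5.04765588] [ 0.4   0.54 -0.44  1.75  0.39  0.94 -0.36]
```

View pics/w7.png

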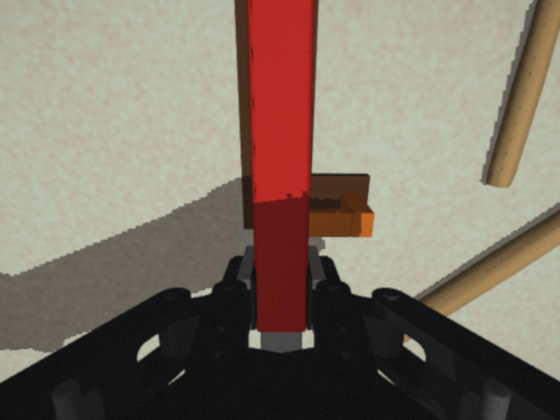

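The wrist view shows the bar held straight (sleeve from (284,0) to (281,330)) above the keeper at (340,220). It has drawn out clear of the stone. I'll lay it on the free table on the robot's side.

```bash
python3 - <<'E'
from h import *
for x,y,z in((.48,-.24,.09),(.48,-.24,.004)):
    _,T=bar(80,-87,-5,.032,(0,0,0),0.0); print(rel([x,y,z],T))
E
```

```text
(array([-113.7, -115. ,   52. ]), array([0.0017, 0.0617, 0.003 ]))
(array([-105.7, -115.1,  137.6]), array([0.0017, 0.0617, 0.003 ]))
```

Call:
step_arm(
  moves=[
    [-20,-20,-5,0,0,0,10],
    [-45,-45,-5,0,0.01,0,10],
    [-70,-70,0,0,0.02,0,10],
    [-95,-95,15,0,0.04,0,10],
    [-113,-115,35,0,0.062,0.003,10],
    [-113,-115,52,0,0.062,0.003,10],
    [-110,-115,80,0,0.062,0.003,10],
    [-108,-115,105,0,0.062,0.003,10],
  ],
)

```text
clock: 30.65
tcp_pos: [0.4782, -0.2398, 0.0342]
orientation: [2.349, 2.056, -0.039]
contact_force: [0.0, -0.0, -4.7]
grip_width: 0.0202
gripper_force: 118.3
```

Call:
step_arm(
  moves=[
    [0,0,0,0,0,0,10],
    [0,0,0,0,0,0,10],
  ],
)

```text
clock: 30.85
tcp_pos: [0.4785, -0.2392, 0.0352]
orientation: [2.349, 2.058, -0.04]
contact_force: [0.0, 0.1, -4.4]
grip_width: 0.0202
gripper_force: 118.5
```

```bash
python3 - <<'E'
from h import *
_,T=bar(80,-87,-5,.032,(0,0,0),0.0); p,Q=dock(); print(p,rel([p[0],p[1],.006],T),rel([p[0],p[1],.004],T))
E
```

```text
[ 0.47846005 -0.2391844   0.03516971] (array([ 0.9,  0.1, 29.2]), array([-0.0028, -0.0007,  0.0001])) (array([ 1. ,  0.1, 31.2]), array([-0.0028, -0.0007,  0.0001]))
```

Call:
step_arm(
  moves=[
    [0,0,8,0,0,0,10],
    [0,0,16,0,0,0,10],
    [0,0,23,0,0,0,10],
    [0,0,27,0,0,0,10],
    [0,0,29,0,0,0,10],
    [0,0,29,0,0,0,10],
  ],
)

```text
clock: 31.45
tcp_pos: [0.4783, -0.2404, 0.006]
orientation: [2.349, 2.057, -0.039]
contact_force: [0.3, 0.6, -4.9]
grip_width: 0.0199
gripper_force: 118.6
```

Call:
step_arm(
  moves=[
    [0,0,0,0,0,0,18],
    [0,0,0,0,0,0,21],
    [0,0,0,0,0,0,25],
    [0,0,0,0,0,0,35],
    [0,0,0,0,0,0,50],
    [0,0,0,0,0,0,70],
    [0,0,-30,0,0,0,85],
    [0,0,-80,0,0,0,85],
  ],
)

```text
clock: 32.25
tcp_pos: [0.4766, -0.2371, 0.0846]
orientation: [2.353, 2.061, -0.043]
contact_force: [0.3, -0.2, 0.4]
grip_width: 0.0849
gripper_force: 0.0
```

Call:
step_arm(
  moves=[
    [0,0,-50,0,0,0,85],
    [0,0,-100,0,0,0,85],
    [0,0,-130,0,0,0,85],
    [0,0,-130,0,0,0,85],
  ],
)

```text
clock: 32.65
tcp_pos: [0.4826, -0.2345, 0.2213]
orientation: [2.342, 2.051, -0.033]
contact_force: [0.6, 0.5, -0.0]
grip_width: 0.0851
gripper_force: 0.0
```

```bash
python3 - <<'E'
from h import *
from bench import r
f=r.grab_frame("side"); a=f["image"][90:350,120:450,::-1]; cv2.imwrite("pics/s4.png",cv2.resize(a,(740,583),interpolation=cv2.INTER_CUBIC))
C=np.stack([EX,EY,EZ],1)
for n,f0 in(("side",dict(np.load("side0.npz"))),("top",dict(np.load("top0.npz")))):
  F=f if n=="side" else r.grab_frame("top")
  for lab,ff in(("before",f0),("after",F)):
    P=cloud(ff); q=((P-O)@C*1000).reshape(-1,3); q=q[np.isfinite(q[:,0])]
    b=q[(abs(q[:,0])<75)&(q[:,1]>60)&(q[:,1]<260)&(q[:,2]>84)&(q[:,2]<112)&((abs(q[:,0])>34)|(q[:,1]<90))]
    t=q[(abs(q[:,0])<60)&(q[:,1]>60)&(q[:,1]<250)&(q[:,2]>140)]
    k=(abs(q[:,0])<45)&(q[:,1]>85)&(q[:,1]<240)&(q[:,2]>84)&(q[:,2]<112)&(abs(q[:,0])>35)
    A=np.c_[q[k,1],np.ones(k.sum())]; sl=np.linalg.lstsq(A,q[k,2],rcond=None)[0]
    print(n,lab,"base pct",np.percentile(b[:,:2],[2,98],axis=0).round(1).tolist(),"fig mean",t.mean(0).round(1),"slope",sl.round(4),"z115",(sl[0]*115+sl[1]).round(1))
    for nm,c,rad in(("bottle",(.43,.35),.05),("jar",(.37,.474),.05)):
      w=P.reshape(-1,3); w=w[np.isfinite(w[:,0])]; w=w[(np.hypot(w[:,0]-c[0],w[:,1]-c[1])<rad)&(w[:,2]>.05)]; print("  ",nm,w.mean(0).round(4),w[:,2].max().round(3))
print(r.get_obs()["clock"])
E
```

```text
side before base pct [[-54.0, 74.6], [33.4, 241.6]] fig mean [-20.9 179.2 178.4] slope [3.71000e-02 9.56697e+01] z115 99.9
   bottle [0.4209 0.3698 0.0969] 0.142
   jar [0.364  0.4842 0.0716] 0.08
side after base pct [[-53.4, 78.2], [30.7, 244.1]] fig mean [-20.6 187.6 180.3] slope [-4.000000e-03  1.043935e+02] z115 103.9
   bottle [0.4209 0.3698 0.0968] 0.143
   jar [0.3643 0.484  0.0716] 0.08
top before base pct [[-49.8, 72.0], [39.6, 235.5]] fig mean [ -8.7 170.3 184.7] slope [6.79000e-02 8.88523e+01] z115 96.7
   bottle [0.4328 0.3549 0.1018] 0.148
   jar [0.3704 0.4777 0.0728] 0.083
top after base pct [[-49.1, 74.4], [40.2, 239.7]] fig mean [ -8.2 178.9 187.4] slope [-5.000000e-04  1.036964e+02] z115 103.6
   bottle [0.4328 0.3549 0.1019] 0.146
   jar [0.3703 0.4773 0.0724] 0.085
32.75
```

View pics/s4.png

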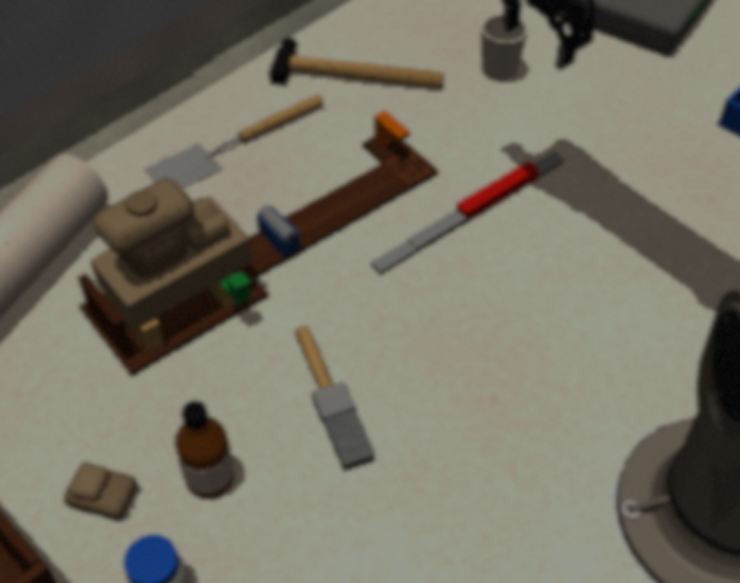

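The side view shows the stone level on the shim (its tab at 237,287) and the bar lying free on the table (375,265 to 560,158). The bottle and jar haven't moved. The measured stone slope is about 0, with no sideways shift.

```bash
python3 -c "
from bench import r
print(r.hand_in())"
```

```text
the job is handed in; nothing more can be done
None
```

I handed the job in at about 33 s: the stone lies level on the shim, the bar lies clear on the table, and before hand-in I measured no sideways shift of the stone and no movement of the bottle or jar; no verdict came back.

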